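# Stand the long column up against the stop

## Task

Two packed columns lie on the bench with their hexagonal feet towards the metal stop. Slide the longer one along the bench until its foot butts against the stop, then raise it by lifting its head end, with the foot kept down on the bench against the stop, until it stands upright there on its foot, and let go. Leave the shorter column and the two white vials alone.

Things in the scene. Friction and masses are not known exactly. Their poses are not given: they have to be found in the camera images.
- column_long: The longer column, 0.4 kg, 150 mm long plus an 11 mm nipple. Foot: steel hexagon nut 40 mm across flats, 25 mm long, lying on a flat (does not roll). White tube, 35 mm diameter. Head: round steel cap, 40 mm diameter, 34 mm long; grip it across, 133 mm from the foot face; at 12 N grip it turns between the fingers. Origin: centre of the foot face, 20 mm up when lying. x axis: from foot to head.
- column_short: The shorter column, to be left alone: same parts and diameters, but 100 mm long plus the nipple. Origin: centre of its foot face; x axis from foot to head. It lies beside the longer one, left or right of it, about 150 mm from axis to axis.
- stop: Fixed aluminium angle bracket; upright front face 300 mm long, 55 mm high, 8 mm thick, 50 mm deep with the flange behind. Origin: middle of the face's lower edge, at bench height. x axis: level, square into the face, away from the columns; y along the face, z up. The columns lie in front (negative x), square to it within 6 degrees, feet 20 to 40 mm off, about 75 mm either side of the middle.
- vial_a: A white plastic vial, 25 mm diameter, 61 mm tall, standing left of the work; origin under its centre. A bystander.
- vial_b: Another such vial, standing left of the work; origin under its centre. A bystander.
Mind the look-alikes: they are no part of the job. What is shaped like the column_long but orange or turquoise is not meant.

How it is judged:
By the outcome, as a careful person would: the job done as asked, in the order asked, and still so for the second after the job is handed in, with the robot touching nothing.
It also fails if it takes over 43 s, if anything falls off the work surface, if the arm or the gripper's body presses on something with over 40 N, if the wrist force passes 120 N, or if a joint passes its speed limit or range.

## Robot

A 6-joint arm with a two-finger parallel gripper is mounted at the origin on a cart in front of the work surface, level with it; the furniture and walls round the work are solid. World frame = base frame: x ahead of the robot, y to its left, z up, the work surface at z = 0. Lengths are in m, angles in degrees, forces in N, time in s.
With the tool pointing down it reaches from about 0.3 to 0.75 m from the base axis. Payload 8.5 kg.
Tool frame: the origin (TCP) lies at the very end of the fingers, on their centre line; the grasp point (between the pads) lies 19 mm behind it (grip_depth is the distance from the TCP to the grasp point, in m); z points along the fingers, y is the line along which they close (so a half turn about z gives the same grasp; the last joint's range is limited). The gripper opens to 88 mm and grips with 3 to 60 N. Pads are 18 mm wide; open, the fingers measure 123 mm over their backs; the gripper's body (75 mm by 187 mm) begins 45 mm behind the grasp point.
Start: joints at [57.049, 21.807, 74.336, -0, 83.858, -12.336], TCP at [0.194, 0.515, 0.216] pointing down, gripper open.
Joint ranges: [-178.18, 178.18], [-50.72, 133.34], [12.68, 142.11], [-81.47, 261.47], [9.98, 163.14], [-165.26, 165.26]. Speed limits (degrees/s): [136.94, 136.94, 180, 180, 180, 180].

## Interface

Orientations are given as a 3x3 rotation matrix whose columns are the frame's x, y, z axes.
In Python, from workcell import observe, grab_frame, job_done, grip_depth gives the robot as it stands.
- The arm moves only by the tool step_arm, never from a script. Its argument "plan" is a list of rows, each an object with "offset": the shift along the tool's x, y, z in mm, a list of three; "twist": the turn, a rotation vector about the tool's x, y, z in degrees, a list of three; "fingers": the opening, from 0 (shut) to 1 (fully open). In form: [{"offset": [tx, ty, tz], "twist": [ax, ay, az], "fingers": fingers}, ...]. A call has exactly 5 rows; each row is the pose to reach, as a shift and turn from the pose commanded when the call began, along the tool's axes at that moment; what a row does not reach only later rows make up. A row lasts 1/10 s, in which the tool goes at most 50 mm and 8.59 degrees, less where a joint would pass 70% of its speed; a pose out of reach is approached as far as the arm can. A call with a gripper value outside its range is refused whole. The fingers move at their own pace and stop on an object; "newtons" is the grip in N (left out, the last holds). Time passes only in rows, so rows that repeat a pose let the fingers close, or fill a call up. It gives the time, the measured TCP pose, the force, the opening and the grip force at its end, in the units of the state.
- observe(): the state, without advancing time (a new reading comes with each control period).
- grab_frame(name): name is "scene" or "top"; returns a dict with "img" (400x640x3 uint8, red, green, blue), "camera_matrix" (3x3 intrinsics, pixels), "world_to_cam" (4x4, takes a point from world to camera coordinates). Camera axes: x right, y down, z forward; pixel columns grow to the right and rows downward; lengths in m; the calibration is good to about 2 mm. A picture is of the moment at which its call begins. There is no depth.
- job_done(): hands the job in; it is judged then, once.
The state is a dict: "time": time; "joints": joint angles; "qd": joint speeds; "joint_torque": joint torques, N m; "tcp_pos": TCP position; "orientation": TCP orientation; "wrist_force": force on the tool from outside, world axes, zero at the start; "ft_torque": the same for the moment, N m; "gripper_width": opening from 0.0 (shut) to 1.0 (fully open); "grip_force": force on a finger pad.
Only numpy, scipy, OpenCV 4.12 (cv2) and the standard library are available. Lean on these libraries where they do the work, as an engineer would, in place of code of your own. Each camera call takes 0.05 s, during which the arm holds its last target. There are 200 camera calls.

## Working session

There is one attempt and no reset: what is moved stays moved. The work goes in short steps, Python scripts to look and compute and a tool call to move; the robot and the scene stay as the last step left them, time stands still between calls to the robot, and variables do not carry over. Pictures are saved under pics/ and viewed, at most 10 in all, crops included, and the job is handed in when it is done.

Besides the shell and the picture viewer there is one more tool, called as name([rows], argument=value, ...), one row to a line, values as JSON. step_arm: Moves the arm, as the interface text tells. Its arguments: {"type":"object","properties":{"plan":{"type":"array"},"newtons":{"type":"number"}},"required":["plan"]}

```bash
mkdir -p pics; ls; python3 - <<'E'
from workcell import *
import cv2,numpy as np
np.set_printoptions(precision=4,suppress=True)
for n in("scene","top"):
    f=grab_frame(n); cv2.imwrite(f"pics/{n}0.png",f["img"][:,:,::-1]); print(n,f["camera_matrix"],f["world_to_cam"])
print(observe(),grip_depth)
E
```

```text
pics
scene [[461.8939   0.     325.0988]
 [  0.     461.8939 199.1354]
 [  0.       0.       1.    ]] [[ 0.4785 -0.8781 -0.0041 -0.0894]
 [-0.5409 -0.291  -0.7891  0.3999]
 [ 0.6917  0.3798 -0.6142  0.6265]
 [ 0.      0.      0.      1.    ]]
top [[440.913    0.     316.4089]
 [  0.     440.913  207.0913]
 [  0.       0.       1.    ]] [[ 0.0199 -0.9998  0.0035  0.1604]
 [-0.9903 -0.0202 -0.1375  0.5425]
 [ 0.1376 -0.0007 -0.9905  0.9913]
 [ 0.      0.      0.      1.    ]]
{'time': 0.1, 'joints': array([ 57.0491,  21.8364,  74.3775,  -0.0012,  83.8574, -12.3346]), 'qd': array([ 0.0312, -0.0624, -0.2095,  0.0693,  0.0744,  0.0064]), 'joint_torque': array([  0.0033, -43.8649, -22.4909,   0.0715,   0.0342,  -0.0001]), 'tcp_pos': array([0.1935, 0.5145, 0.2155]), 'orientation': array([[-0.936 ,  0.3521, -0.0007],
       [ 0.3521,  0.936 , -0.0011],
       [ 0.0002, -0.0012, -1.    ]]), 'wrist_force': array([-1.0102,  0.3084,  0.678 ]), 'ft_torque': array([-0.0016,  0.0105,  0.0093]), 'grip_force': 0.0, 'gripper_width': 0.9971480749745604} 0.0187
```

View pics/top0.png

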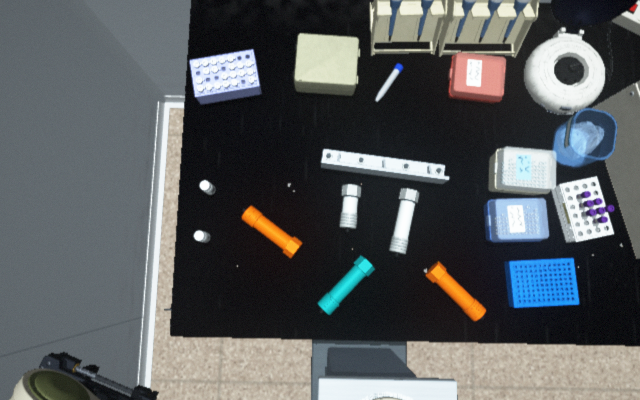

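View pics/scene0.png

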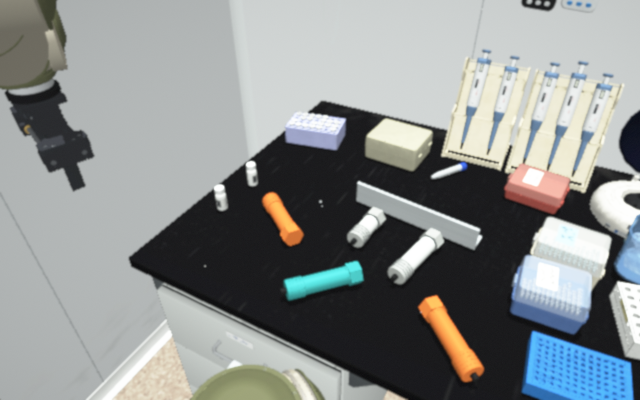

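The top view shows two white columns: the long one at about (404,220), foot (409,195), head (398,246), and the short one at about (349,205). The stop runs from (321,155) to (448,176). The look-alikes are two orange pieces at (271,231) and (457,291) and a turquoise one at (346,285). The white column at (404,220) fits, because it is the longer of the two whites with its hex foot towards the stop. I'll confirm that in a crop.

```bash
cat > h.py <<'E'
import numpy as np,cv2
from workcell import *
np.set_printoptions(precision=4,suppress=True)
def ray(f,uv,z):
    K,T=f["camera_matrix"],f["world_to_cam"]; R,t=T[:3,:3],T[:3,3]
    c=-R.T@t; d=R.T@np.linalg.solve(K,np.array([*uv,1.])); return c+d*(z-c[2])/d[2]
def proj(f,P):
    P=np.atleast_2d(P).astype(float);T=f["world_to_cam"]
    return cv2.projectPoints(P,cv2.Rodrigues(T[:3,:3])[0],T[:3,3],f["camera_matrix"],None)[0][:,0]
E
python3 - <<'E'
from h import *
f=grab_frame("top"); im=f["img"]
c=im[140:265,305:465,::-1]; cv2.imwrite("pics/crop.png",cv2.resize(c,None,fx=4.6,fy=4.6,interpolation=cv2.INTER_CUBIC))
m=(im.min(2)>75).astype(np.uint8); m[:135]=0;m[275:]=0;m[:,:310]=0;m[:,470:]=0
n,l,s,ce=cv2.connectedComponentsWithStats(m)
for i in range(1,n):
    if s[i,4]>100:
        pts=np.argwhere(l==i)[:,::-1].astype(np.float32); print(s[i],ce[i],cv2.minAreaRect(pts), cv2.boxPoints(cv2.minAreaRect(pts)).tolist())
E
```

```text
[ 321  149  129   34 2362] [383.6211 165.5305] ((385.29949951171875, 165.78372192382812), (129.525390625, 18.989559173583984), 7.696051120758057) [[319.8486328125, 166.5200958251953], [322.39166259765625, 147.7015838623047], [450.7503662109375, 165.04734802246094], [448.20733642578125, 183.86585998535156]]
[340 184  21  45 729] [349.4925 205.1866] ((350.0455017089844, 205.86181640625), (19.10472297668457, 44.084747314453125), 2.2906100749969482) [[339.6197814941406, 227.50479125976562], [341.3817443847656, 183.45526123046875], [360.4712219238281, 184.21884155273438], [358.7092590332031, 228.26837158203125]]
[ 389  188   30   66 1079] [403.6376 219.8675] ((403.73077392578125, 220.3461456298828), (19.21938133239746, 65.50279235839844), 11.309932708740234) [[387.8846435546875, 250.57691955566406], [400.73077392578125, 186.3461456298828], [419.576904296875, 190.11537170410156], [406.73077392578125, 254.3461456298828]]
```

View pics/crop.png

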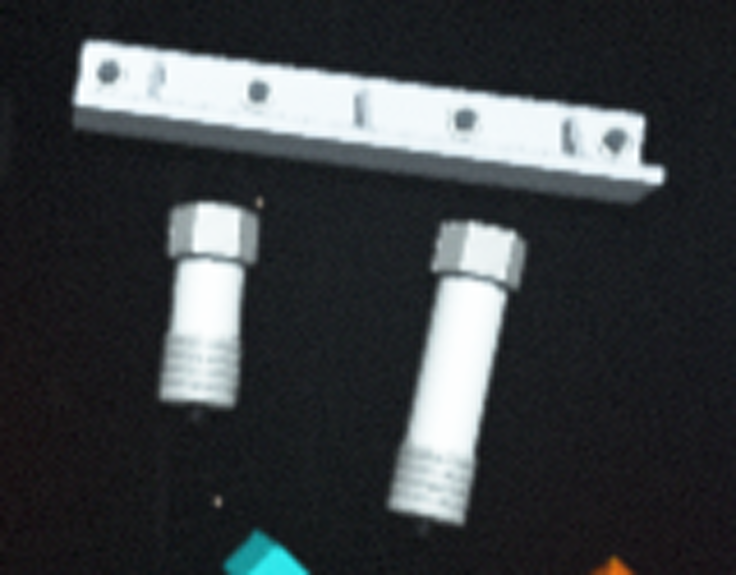

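The crop confirms it. The column at crop (455,370) is the longer white one, hex foot towards the stop; the other at crop (205,305) is the shorter. The stop's front lower edge runs from crop (73,127) to (635,203).

```bash
cat >> h.py <<'E'
from scipy.optimize import minimize
def colpts(p,L):
    x,y,yaw=p;a=np.radians(yaw);ux=np.array([np.cos(a),np.sin(a),0]);uy=np.array([-np.sin(a),np.cos(a),0]);uz=np.array([0,0,1.]);o=np.array([x,y,.02])
    def ring(s,r,th): return [o+ux*s+r*(np.cos(t)*uy+np.sin(t)*uz) for t in th]
    hx=np.radians(np.arange(0,360,60)); ci=np.linspace(0,2*np.pi,24)
    return [ring(0,.0231,hx)+ring(.025,.0231,hx),ring(.025,.0175,ci)+ring(.12,.0175,ci) if L>.12 else ring(.025,.0175,ci)+ring(L-.034,.0175,ci),ring(L-.034,.02,ci)+ring(L,.02,ci)]
def fitcol(f,p0,L,box,th=75):
    im=f["img"];u0,v0,u1,v1=box;S=4
    c=cv2.GaussianBlur(cv2.resize(im[v0:v1,u0:u1].min(2),None,fx=S,fy=S,interpolation=cv2.INTER_CUBIC),(5,5),0); m=c>th
    def cost(p):
        r=np.zeros(m.shape,np.uint8)
        for g in colpts(p,L):
            q=(proj(f,np.array(g))+.5-[u0,v0])*S-.5
            cv2.fillConvexPoly(r,np.round(cv2.convexHull(q.astype(np.float32))*16).astype(np.int32),1,shift=4)
        return (r.astype(bool)^m).sum()/m.sum()
    s=np.array([[0,0,0],[.01,0,0],[0,.01,0],[0,0,5]])+p0
    for _ in range(3):
        o=minimize(cost,s[0],method="Nelder-Mead",options=dict(initial_simplex=s,xatol=1e-5,fatol=1e-5)); s=s-s[0]+o.x
    return o.x,o.fun
E
python3 - <<'E'
from h import *
t=grab_frame("top");s=grab_frame("scene")
for f in(t,s): print("cam",-f["world_to_cam"][:3,:3].T@f["world_to_cam"][:3,3])
C=lambda a:np.array(a)/4.6+[305,140]-.4
for a,z in(((73,127),0),((635,203),0),((73,105),.055),((665,183),.055)): print("stop top",a,z,ray(t,C(a),z))
for a,z in(((358,184),.055),((481,239),.055),((357,206),0.),((475,246),0.)): print("stop scene",a,z,ray(s,a,z))
p0=[*ray(t,C((483,232)),.02)[:2],0];h=ray(t,C((425,515)),.02);p0[2]=np.degrees(np.arctan2(h[1]-p0[1],h[0]-p0[0]))%360;print(p0)
print("long top",fitcol(t,p0,.15,(380,184,430,260)))
for th in(75,110):print("long scene",fitcol(s,p0,.15,(378,228,446,290),th),np.round(proj(s,np.vstack(colpts(p0,.15)))).min(0),proj(s,np.vstack(colpts(p0,.15))).max(0))
q0=[*ray(t,C((213,208)),.02)[:2],175]
print("short",fitcol(t,q0,.1,(330,181,370,235)))
for a in((206,190),(201,240)):print("vial",ray(t,a,0))
E
```

```text
cam [0.3977 0.172  1.056 ]
cam [-0.1743 -0.2001  0.7   ]
stop top (73, 127) 0 [0.6431 0.1633 0.    ]
stop top (635, 203) 0 [ 0.6081 -0.1353  0.    ]
stop top (73, 105) 0.055 [0.6417 0.1639 0.055 ]
stop top (665, 183) 0.055 [ 0.6077 -0.1346  0.055 ]
stop scene (358, 184) 0.055 [0.6404 0.158  0.055 ]
stop scene (481, 239) 0.055 [ 0.5866 -0.1451  0.055 ]
stop scene (357, 206) 0.0 [0.6269 0.1518 0.    ]
stop scene (475, 246) 0.0 [ 0.6228 -0.1344  0.    ]
[np.float64(0.58717236414517), np.float64(-0.050289866522525095), np.float64(168.12781172772983)]
long top (array([  0.5873,  -0.0506, 168.1891]), np.float64(0.030822311673375503))
long scene (array([  0.5913,  -0.0516, 167.87  ]), np.float64(0.13999462076385152)) [387. 227.] [443.2908 284.3358]
long scene (array([  0.5945,  -0.0526, 167.4517]), np.float64(0.11485673007464484)) [387. 227.] [443.2908 284.3358]
short (array([  0.596 ,   0.0888, 175.2709]), np.float64(0.03763713080168776))
vial [0.5807 0.4402 0.    ]
vial [0.4593 0.4455 0.    ]
```

The measurements agree: the stop face comes out 0.3005 m long with its normal at −6.6°. The column axis points at −11.8°, so it is 5.2° off square. The foot gap is 30 mm, and the grip point is (0.457, −0.023, 0.02). Moving there now.

step_arm([
  {"offset": [-29, -27.4, 6], "twist": [0, 0, 0], "fingers": 1},
  {"offset": [-58, -54.8, 12], "twist": [0, 0, 0], "fingers": 1},
  {"offset": [-87, -82.2, 18], "twist": [0, 0, 0], "fingers": 1},
  {"offset": [-116, -109.6, 24], "twist": [0, 0, 0], "fingers": 1},
  {"offset": [-145, -137, 30], "twist": [0, 0, 0], "fingers": 1},
], newtons=12)

```text
time: 0.75
tcp_pos: [0.2814, 0.3341, 0.1858]
orientation: [[-0.936, 0.352, 0.0], [0.352, 0.936, 0.0], [-0.0, 0.0, -1.0]]
wrist_force: [0.5, 1.1, 0.2]
gripper_width: 0.994
grip_force: 0.0
```

step_arm([
  {"offset": [-29, -27.4, 6], "twist": [0, 0, 0], "fingers": 1},
  {"offset": [-58, -54.8, 12], "twist": [0, 0, 0], "fingers": 1},
  {"offset": [-87, -82.2, 18], "twist": [0, 0, 0], "fingers": 1},
  {"offset": [-116, -109.6, 24], "twist": [0, 0, 0], "fingers": 1},
  {"offset": [-145, -137, 30], "twist": [0, 0, 0], "fingers": 1},
])

```text
time: 1.25
tcp_pos: [0.369, 0.1547, 0.1559]
orientation: [[-0.936, 0.352, 0.0], [0.352, 0.936, 0.0], [-0.0, 0.0, -1.0]]
wrist_force: [0.4, 0.8, -0.3]
gripper_width: 1.002
grip_force: 0.0
```

step_arm([
  {"offset": [-29, -27.4, 6], "twist": [0, 0, -2], "fingers": 1},
  {"offset": [-58, -54.8, 12], "twist": [0, 0, -4], "fingers": 1},
  {"offset": [-87, -82.2, 18], "twist": [0, 0, -6], "fingers": 1},
  {"offset": [-116, -109.6, 24], "twist": [0, 0, -8], "fingers": 1},
  {"offset": [-145, -137, 30], "twist": [0, 0, -8.8], "fingers": 1},
])

```text
time: 1.75
tcp_pos: [0.4566, -0.0248, 0.1259]
orientation: [[-0.979, 0.204, 0.0], [0.204, 0.979, 0.0], [-0.0, 0.0, -1.0]]
wrist_force: [0.8, 0.7, 0.3]
gripper_width: 1.001
grip_force: 0.0
```

step_arm([
  {"offset": [0, 1.4, 40], "twist": [0, 0, 0], "fingers": 1},
  {"offset": [0, 1.4, 80], "twist": [0, 0, 0], "fingers": 1},
  {"offset": [0, 1.4, 105], "twist": [0, 0, 0], "fingers": 1},
  {"offset": [0, 1.4, 117], "twist": [0, 0, 0], "fingers": 1},
  {"offset": [0, 1.4, 123], "twist": [0, 0, 0], "fingers": 1},
])

```text
time: 2.25
tcp_pos: [0.4559, -0.0216, 0.0019]
orientation: [[-0.979, 0.205, -0.002], [0.205, 0.979, 0.001], [0.002, 0.0, -1.0]]
wrist_force: [0.0, -0.1, 0.3]
gripper_width: 0.995
grip_force: 0.0
```

step_arm([
  {"offset": [0, 0, 0], "twist": [0, 0, 0], "fingers": 0.6},
  {"offset": [0, 0, 0], "twist": [0, 0, 0], "fingers": 0.5},
  {"offset": [0, 0, 0], "twist": [0, 0, 0], "fingers": 0.4},
  {"offset": [0, 0, 0], "twist": [0, 0, 0], "fingers": 0.3},
  {"offset": [0, 0, 0], "twist": [0, 0, 0], "fingers": 0.3},
], newtons=12)

```text
time: 2.75
tcp_pos: [0.4565, -0.0217, 0.0034]
orientation: [[-0.979, 0.205, 0.001], [0.205, 0.979, -0.0], [-0.001, -0.0, -1.0]]
wrist_force: [0.1, -0.2, -1.0]
gripper_width: 0.568
grip_force: 0.0
```

step_arm([
  {"offset": [0, 0, 0], "twist": [0, 0, 0], "fingers": 0.3},
  {"offset": [0, 0, 0], "twist": [0, 0, 0], "fingers": 0.3},
  {"offset": [0, 0, 0], "twist": [0, 0, 0], "fingers": 0.3},
  {"offset": [0, 0, 0], "twist": [0, 0, 0], "fingers": 0.3},
  {"offset": [0, 0, 0], "twist": [0, 0, 0], "fingers": 0.3},
])

```text
time: 3.25
tcp_pos: [0.4564, -0.0218, 0.0031]
orientation: [[-0.979, 0.205, 0.0], [0.205, 0.979, -0.0], [-0.0, -0.0, -1.0]]
wrist_force: [-1.1, -1.1, 3.2]
gripper_width: 0.423
grip_force: 11.9
```

```bash
python3 - <<'E'
from h import *
t=grab_frame("top")
cv2.imwrite("pics/crop2.png",cv2.resize(t["img"][140:265,305:465,::-1],None,fx=4.6,fy=4.6,interpolation=cv2.INTER_CUBIC))
o=observe();print(o["tcp_pos"],o["gripper_width"],o["grip_force"],o["wrist_force"])
E
```

```text
[ 0.4564 -0.0218  0.0031] 0.42296483796661194 11.89834713935852 [-0.8738 -1.1413  1.7133]
```

View pics/crop2.png

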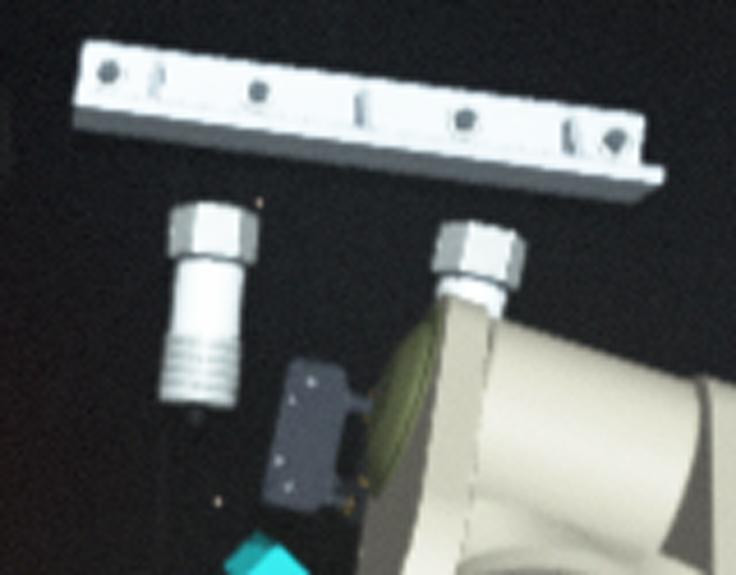

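The fingers are on the cap: width 0.42, 11.9 N, with the hex foot still free at crop (480,255). Next I slide towards the stop while turning it square.

step_arm([
  {"offset": [-5, -2, 0], "twist": [0, 0, -1], "fingers": 0.3},
  {"offset": [-10, -4, 0], "twist": [0, 0, -2.1], "fingers": 0.3},
  {"offset": [-15, -6, 0], "twist": [0, 0, -3.2], "fingers": 0.3},
  {"offset": [-20, -8, 0], "twist": [0, 0, -4.3], "fingers": 0.3},
  {"offset": [-25, -9, 0], "twist": [0, 0, -5.2], "fingers": 0.3},
])

```text
time: 3.8
tcp_pos: [0.478, -0.0353, 0.003]
orientation: [[-0.994, 0.114, -0.003], [0.114, 0.994, 0.001], [0.003, 0.001, -1.0]]
wrist_force: [-5.0, 1.3, 6.2]
gripper_width: 0.424
grip_force: 12.5
```

step_arm([
  {"offset": [-1, 0, 0], "twist": [0, 0, 0], "fingers": 0.3},
  {"offset": [-2, 0, 0], "twist": [0, 0, 0], "fingers": 0.3},
  {"offset": [-3, 0, 0], "twist": [0, 0, 0], "fingers": 0.3},
  {"offset": [-4, 0, 0], "twist": [0, 0, 0], "fingers": 0.3},
  {"offset": [-4, 0, 0], "twist": [0, 0, 0], "fingers": 0.3},
])

```text
time: 4.3
tcp_pos: [0.4821, -0.0358, 0.003]
orientation: [[-0.993, 0.114, -0.002], [0.114, 0.993, 0.001], [0.002, 0.0, -1.0]]
wrist_force: [-4.7, 0.6, 5.2]
gripper_width: 0.423
grip_force: 12.4
```

```bash
python3 - <<'E'
from h import *
t=grab_frame("top")
cv2.imwrite("pics/crop3.png",cv2.resize(t["img"][140:265,305:465,::-1],None,fx=4.6,fy=4.6,interpolation=cv2.INTER_CUBIC))
o=observe();print(o["tcp_pos"],o["orientation"],o["grip_force"],o["wrist_force"])
E
```

```text
[ 0.4821 -0.0358  0.003 ] [[-0.9934  0.1144 -0.0023]
 [ 0.1144  0.9934  0.0007]
 [ 0.0023  0.0004 -1.    ]] 12.37852469086647 [-4.5934  0.6229  5.9575]
```

View pics/crop3.png

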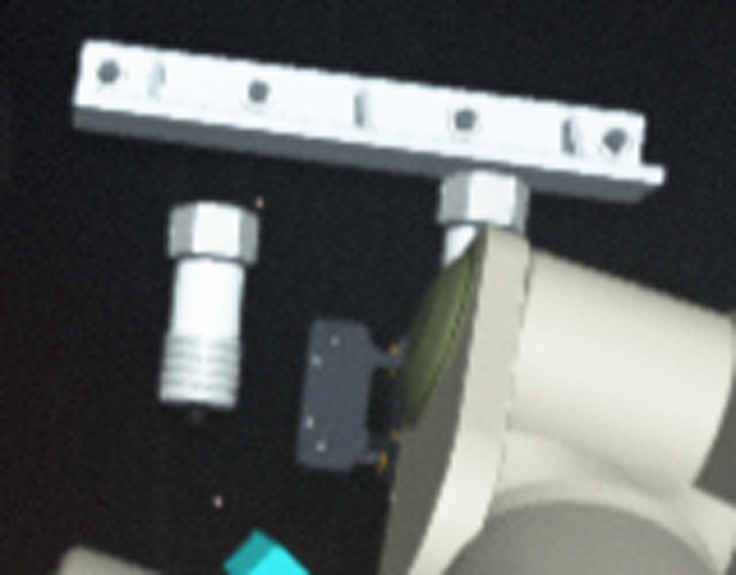

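The foot is at crop (483,195), a few mm short of the stop, and looks square to it. I'll creep until contact.

step_arm([
  {"offset": [-0.6, 0, 0], "twist": [0, 0, 0], "fingers": 0.3},
  {"offset": [-1.2, 0, 0], "twist": [0, 0, 0], "fingers": 0.3},
  {"offset": [-1.8, 0, 0], "twist": [0, 0, 0], "fingers": 0.3},
  {"offset": [-2.4, 0, 0], "twist": [0, 0, 0], "fingers": 0.3},
  {"offset": [-3, 0, 0], "twist": [0, 0, 0], "fingers": 0.3},
])

```text
time: 4.85
tcp_pos: [0.4849, -0.0361, 0.003]
orientation: [[-0.993, 0.114, -0.003], [0.114, 0.993, 0.001], [0.003, 0.0, -1.0]]
wrist_force: [-5.3, 0.4, 6.7]
gripper_width: 0.42
grip_force: 12.5
```

step_arm([
  {"offset": [-0.4, 0, 0], "twist": [0, 0, 0], "fingers": 0.3},
  {"offset": [-0.8, 0, 0], "twist": [0, 0, 0], "fingers": 0.3},
  {"offset": [-1.2, 0, 0], "twist": [0, 0, 0], "fingers": 0.3},
  {"offset": [-1.5, 0, 0], "twist": [0, 0, 0], "fingers": 0.3},
  {"offset": [-1.5, 0, 0], "twist": [0, 0, 0], "fingers": 0.3},
])

```text
time: 5.35
tcp_pos: [0.4854, -0.0361, 0.003]
orientation: [[-0.993, 0.114, -0.005], [0.114, 0.993, 0.001], [0.005, 0.001, -1.0]]
wrist_force: [-8.5, 0.2, 10.1]
gripper_width: 0.42
grip_force: 12.9
```

Contact: the force rose to −8.5 N with the tool lagging at the predicted x of 0.4855. For raising, I'll compute the arc with the foot face sliding like a ladder in the corner between stop and bench.

```bash
python3 - <<'E'
import numpy as np
p=np.radians(np.arange(0,91,2.5)); s=18.2*np.sin(p)-133*(1-np.cos(p)); h=133*np.sin(p)-21.8*(1-np.cos(p))
for k in range(0,36,5):
    print(k*2.5,[(round(s[j]-s[k],1),round(h[k]-h[j],1)) for j in range(k+1,min(k+6,37))])
E
```

```text
0.0 [(np.float64(0.7), np.float64(-5.8)), (np.float64(1.1), np.float64(-11.5)), (np.float64(1.2), np.float64(-17.2)), (np.float64(1.1), np.float64(-22.8)), (np.float64(0.8), np.float64(-28.3))]
12.5 [(np.float64(-0.6), np.float64(-5.4)), (np.float64(-1.5), np.float64(-10.7)), (np.float64(-2.6), np.float64(-15.9)), (np.float64(-3.9), np.float64(-21.0)), (np.float64(-5.6), np.float64(-25.9))]
25.0 [(np.float64(-1.9), np.float64(-4.8)), (np.float64(-3.9), np.float64(-9.4)), (np.float64(-6.3), np.float64(-13.9)), (np.float64(-8.8), np.float64(-18.2)), (np.float64(-11.6), np.float64(-22.3))]
37.5 [(np.float64(-3.0), np.float64(-3.9)), (np.float64(-6.2), np.float64(-7.7)), (np.float64(-9.7), np.float64(-11.2)), (np.float64(-13.3), np.float64(-14.5)), (np.float64(-17.2), np.float64(-17.6))]
50.0 [(np.float64(-4.0), np.float64(-2.9)), (np.float64(-8.2), np.float64(-5.6)), (np.float64(-12.6), np.float64(-8.0)), (np.float64(-17.2), np.float64(-10.2)), (np.float64(-21.9), np.float64(-12.1))]
62.5 [(np.float64(-4.9), np.float64(-1.7)), (np.float64(-9.8), np.float64(-3.2)), (np.float64(-15.0), np.float64(-4.4)), (np.float64(-20.2), np.float64(-5.4)), (np.float64(-25.6), np.float64(-6.1))]
75.0 [(np.float64(-5.4), np.float64(-0.5)), (np.float64(-11.0), np.float64(-0.7)), (np.float64(-16.6), np.float64(-0.6)), (np.float64(-22.3), np.float64(-0.3)), (np.float64(-28.0), np.float64(0.3))]
87.5 [(np.float64(-5.8), np.float64(0.8))]
```

step_arm([
  {"offset": [0.7, 0, -5.8], "twist": [0, 0, 0], "fingers": 0.3},
  {"offset": [1.1, 0, -11.5], "twist": [0, 0, 0], "fingers": 0.3},
  {"offset": [1.2, 0, -17.2], "twist": [0, 0, 0], "fingers": 0.3},
  {"offset": [1.1, 0, -22.8], "twist": [0, 0, 0], "fingers": 0.3},
  {"offset": [0.8, 0, -28.3], "twist": [0, 0, 0], "fingers": 0.3},
], newtons=12)

```text
time: 5.85
tcp_pos: [0.4871, -0.0366, 0.032]
orientation: [[-0.993, 0.115, 0.001], [0.115, 0.993, -0.0], [-0.001, -0.0, -1.0]]
wrist_force: [-0.6, -0.8, -1.5]
gripper_width: 0.403
grip_force: 11.1
```

```bash
python3 - <<'E'
from h import *
t=grab_frame("scene")
cv2.imwrite("pics/s1.png",cv2.resize(t["img"][160:310,330:500,::-1],None,fx=4,fy=4,interpolation=cv2.INTER_CUBIC))
o=observe();print(o["tcp_pos"],o["grip_force"],o["wrist_force"],o["ft_torque"])
E
```

```text
[ 0.4874 -0.0367  0.0327] 11.118760406970978 [-2.6853  0.6327 -0.4617] [0.1147 0.5956 0.0154]
```

View pics/s1.png

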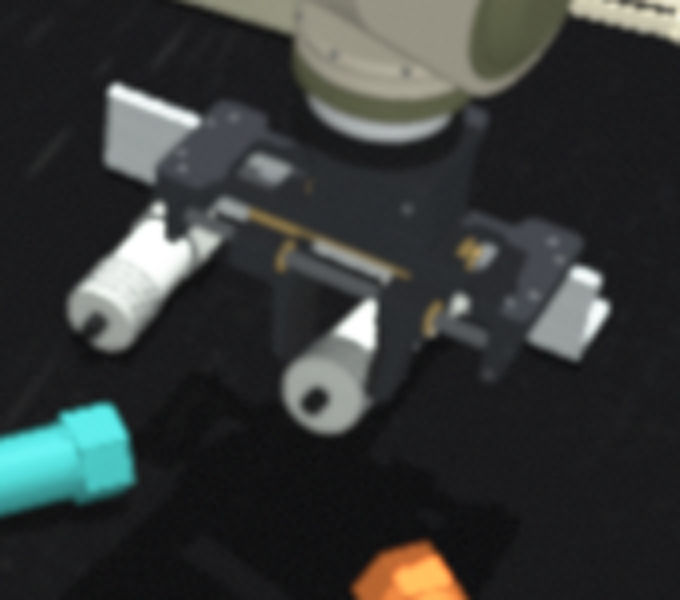

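The short column (crop (110,315)) is untouched. The cap is between the fingers with its face at crop (325,395). I'll check whether the head has really risen.

```bash
python3 - <<'E'
from h import *
s=grab_frame("scene")
n=np.array([.9934,-.1149,0]);f0=np.array([.6185,-.0515,0])
for ph in(0,5,8,10,12.5,15):
    a=np.radians(ph);S=.02*np.sin(a)+.15*np.cos(a);H=.02*np.cos(a)+.15*np.sin(a)
    print(ph,(proj(s,f0-n*S+[0,0,H])-[330,160])*4+1.5)
E
```

```text
0 [[311.5627 437.6249]]
5 [[313.2342 420.8184]]
8 [[314.7426 410.0816]]
10 [[315.9592 402.6719]]
12.5 [[317.7168 393.1453]]
15 [[319.7358 383.346 ]]
```

The head face at (325,394) matches the projection for φ ≈ 12.5°, so the arc is tracking. Continuing.

step_arm([
  {"offset": [-0.6, 0, -5.4], "twist": [0, 0, 0], "fingers": 0.3},
  {"offset": [-1.5, 0, -10.7], "twist": [0, 0, 0], "fingers": 0.3},
  {"offset": [-2.6, 0, -15.9], "twist": [0, 0, 0], "fingers": 0.3},
  {"offset": [-3.9, 0, -21], "twist": [0, 0, 0], "fingers": 0.3},
  {"offset": [-5.6, 0, -25.9], "twist": [0, 0, 0], "fingers": 0.3},
])

```text
time: 6.45
tcp_pos: [0.4925, -0.0372, 0.0578]
orientation: [[-0.993, 0.115, 0.001], [0.115, 0.993, -0.0], [-0.001, -0.0, -1.0]]
wrist_force: [1.0, 0.4, -1.7]
gripper_width: 0.388
grip_force: 10.9
```

step_arm([
  {"offset": [-1.9, 0, -4.8], "twist": [0, 0, 0], "fingers": 0.3},
  {"offset": [-3.9, 0, -9.4], "twist": [0, 0, 0], "fingers": 0.3},
  {"offset": [-6.3, 0, -13.9], "twist": [0, 0, 0], "fingers": 0.3},
  {"offset": [-8.8, 0, -18.2], "twist": [0, 0, 0], "fingers": 0.3},
  {"offset": [-11.6, 0, -22.3], "twist": [0, 0, 0], "fingers": 0.3},
])

```text
time: 6.95
tcp_pos: [0.5039, -0.0385, 0.0799]
orientation: [[-0.993, 0.115, -0.0], [0.115, 0.993, 0.0], [0.0, 0.0, -1.0]]
wrist_force: [0.8, 0.6, -2.4]
gripper_width: 0.373
grip_force: 10.6
```

```bash
python3 - <<'E'
from h import *
t=grab_frame("scene")
cv2.imwrite("pics/s2.png",cv2.resize(t["img"][160:310,330:500,::-1],None,fx=4,fy=4,interpolation=cv2.INTER_CUBIC))
o=observe();print(o["tcp_pos"],o["grip_force"],o["wrist_force"],o["ft_torque"])
n=np.array([.9934,-.1149,0]);f0=np.array([.6185,-.0515,0])
for ph in(30,35,37.5,40,45):
    a=np.radians(ph);S=.02*np.sin(a)+.15*np.cos(a);H=.02*np.cos(a)+.15*np.sin(a)
    print(ph,(proj(t,f0-n*S+[0,0,H])-[330,160])*4+1.5)
E
```

```text
[ 0.5046 -0.0387  0.0805] 10.61114251613617 [-0.385  -0.0281 -0.4805] [-0.0069  0.0573  0.0191]
30 [[337.122  320.2467]]
35 [[344.7725 298.253 ]]
37.5 [[348.9059 287.2127]]
40 [[353.23   276.1855]]
45 [[362.4015 254.2977]]
```

View pics/s2.png

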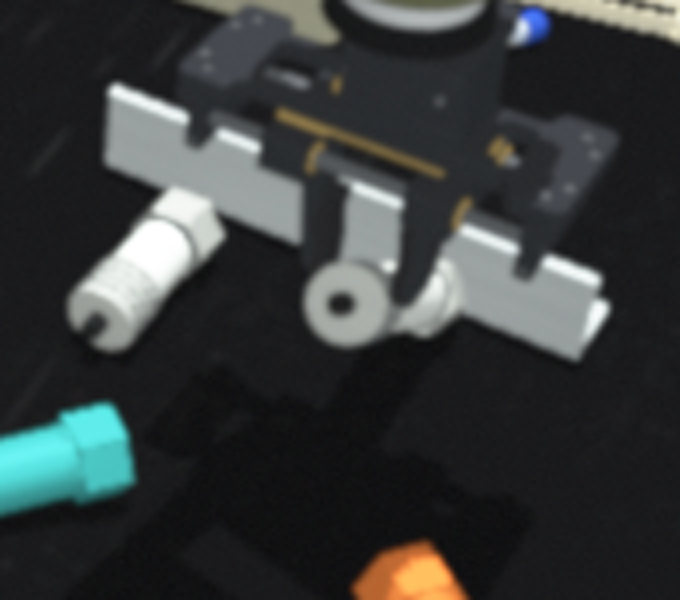

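The head face is at crop (347,304), not the 287 row predicted, so it lags by about 4° or has slipped. The foot is at (440,300). I'll test which by projecting hypotheses.

```bash
python3 - <<'E'
from h import *
t=grab_frame("scene")
n=np.array([.9934,-.1149,0]);l=np.array([.1149,.9934,0]);z=np.array([0,0,1.]);f0=np.array([.6185,-.0515,0])
o=observe(); print(o["tcp_pos"],o["gripper_width"],o["grip_force"])
C=lambda P:(proj(t,P)-[330,160])*4+1.5
big=[]
for ph,ds,dl in((37.5,0,0),(33,0,0),(33,.004,-.003)):
    im=cv2.resize(t["img"][190:270,390:460,::-1],None,fx=5.5,fy=7/7*5.5,interpolation=cv2.INTER_CUBIC); im=np.ascontiguousarray(im)
    a=np.radians(ph);ax=-n*np.cos(a)+z*np.sin(a);up=n*np.sin(a)+z*np.cos(a)
    F=f0-n*(.02*np.sin(a)+ds)+l*dl+z*.02*np.cos(a)
    th=np.linspace(0,2*np.pi,37);hx=np.radians(np.arange(0,361,60))
    for d,r,T in((0,.0231,hx),(.025,.0231,hx),(.116,.02,th),(.15,.02,th)):
        q=np.array([F+ax*d+r*(np.cos(k)*l+np.sin(k)*up) for k in T])
        cv2.polylines(im,[np.int32((proj(t,q)-[390,190])*5.5+2)],False,(0,0,255) if d in(0,.15) else (0,255,0),1)
    print(ph,"head",C(F+ax*.15),"foot",C(F))
    # gripper grasp point expressed in column coords
    g=o["tcp_pos"]+[0,0,.0187]-F; print("grasp along",g@ax,"up",g@up,"lat",g@l)
    big.append(im)
b=np.hstack(big);print(b.shape);cv2.imwrite("pics/s3.png",cv2.resize(b,(798,int(b.shape[0]*798/b.shape[1]))))
E
```

```text
[ 0.5042 -0.0386  0.0801] 0.3652154762064246 10.577259510755539
37.5 head [[348.9059 287.2127]] foot [[426.2694 292.3367]]
grasp along 0.13206908393703334 up 0.0031483507367684152 lat -0.00033252737838788157
33 head [[341.6106 307.0734]] foot [[427.4871 289.8292]]
grasp along 0.13199691195710692 up 0.012042038815288363 lat -0.0003325273783878732
33 head [[343.5266 314.166 ]] foot [[429.4895 295.937 ]]
grasp along 0.1286420768124541 up 0.014220694232151769 lat 0.002667609331612124
(440, 1155, 3)
```

View pics/s3.png

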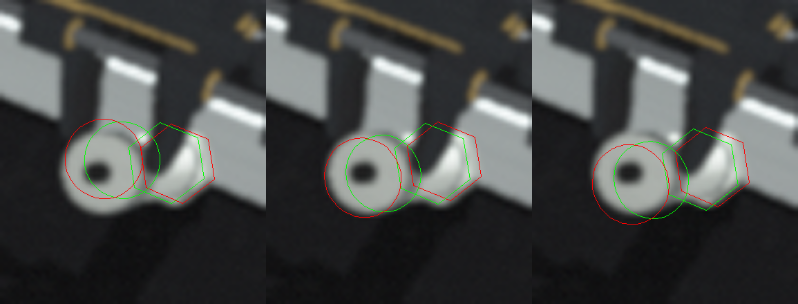

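The 33° hypothesis (middle panel) fits: the grasp has crept about 11 mm above the cap's axis while the column turned in the pads, and the width agrees. I'll lower it again along the arc, regrip lower and firmer, and tilt the tool with the column for the first part so the pads don't creep.

step_arm([
  {"offset": [2.8, 0, 4.1], "twist": [0, 0, 0], "fingers": 0.3},
  {"offset": [5.3, 0, 8.4], "twist": [0, 0, 0], "fingers": 0.3},
  {"offset": [7.7, 0, 12.9], "twist": [0, 0, 0], "fingers": 0.3},
  {"offset": [9.7, 0, 17.5], "twist": [0, 0, 0], "fingers": 0.3},
  {"offset": [11.6, 0, 22.3], "twist": [0, 0, 0], "fingers": 0.3},
])

```text
time: 7.55
tcp_pos: [0.4918, -0.0371, 0.0567]
orientation: [[-0.993, 0.115, -0.001], [0.115, 0.993, 0.0], [0.001, 0.0, -1.0]]
wrist_force: [-2.2, 0.3, 0.7]
gripper_width: 0.373
grip_force: 10.6
```

step_arm([
  {"offset": [1.7, 0, 4.9], "twist": [0, 0, 0], "fingers": 0.3},
  {"offset": [3, 0, 10], "twist": [0, 0, 0], "fingers": 0.3},
  {"offset": [4.1, 0, 15.2], "twist": [0, 0, 0], "fingers": 0.3},
  {"offset": [5, 0, 20.5], "twist": [0, 0, 0], "fingers": 0.3},
  {"offset": [5.6, 0, 25.9], "twist": [0, 0, 0], "fingers": 0.3},
])

```text
time: 8.05
tcp_pos: [0.4869, -0.0366, 0.031]
orientation: [[-0.993, 0.115, 0.001], [0.115, 0.993, -0.0], [-0.001, -0.0, -1.0]]
wrist_force: [0.2, 0.6, -0.0]
gripper_width: 0.312
grip_force: 0.0
```

step_arm([
  {"offset": [0.3, 0, 5], "twist": [0, 0, 0], "fingers": 0.3},
  {"offset": [0.4, 0, 10], "twist": [0, 0, 0], "fingers": 0.3},
  {"offset": [0.3, 0, 15], "twist": [0, 0, 0], "fingers": 0.3},
  {"offset": [0.1, 0, 20], "twist": [0, 0, 0], "fingers": 0.3},
  {"offset": [0, 0, 20], "twist": [0, 0, 0], "fingers": 0.3},
])

```text
time: 8.55
tcp_pos: [0.4868, -0.0366, 0.0117]
orientation: [[-0.993, 0.115, 0.0], [0.115, 0.993, -0.0], [-0.001, -0.0, -1.0]]
wrist_force: [-2.7, 0.6, 8.7]
gripper_width: 0.297
grip_force: 5.0
```

The column slipped out near the bottom, and the fingers now rest on the cap. I'll raise, open and look.

step_arm([
  {"offset": [0, 0, -20], "twist": [0, 0, 0], "fingers": 0.3},
  {"offset": [0, 0, -60], "twist": [0, 0, 0], "fingers": 0.4},
  {"offset": [50, 0, -60], "twist": [0, 0, 0], "fingers": 1},
  {"offset": [100, 0, -60], "twist": [0, 0, 0], "fingers": 1},
  {"offset": [110, 0, -60], "twist": [0, 0, 0], "fingers": 1},
])

```text
time: 9.05
tcp_pos: [0.3725, -0.0223, 0.071]
orientation: [[-0.993, 0.115, -0.004], [0.115, 0.993, 0.001], [0.004, 0.001, -1.0]]
wrist_force: [1.1, -0.0, 0.3]
gripper_width: 0.64
grip_force: 0.0
```

```bash
python3 - <<'E'
from h import *
t=grab_frame("top"); s=grab_frame("scene")
o=observe();print(o["tcp_pos"],o["gripper_width"],o["wrist_force"])
a=cv2.resize(t["img"][140:265,305:465,::-1],(480,375)); b=cv2.resize(s["img"][170:310,340:480,::-1],(375,375))
b=cv2.resize(b,(318,375));cv2.imwrite("pics/c4.png",np.hstack([a,b]))
print(fitcol(t,[.615,-.053,173],.15,(390,176,430,250)))
E
```

```text
[ 0.3767 -0.0237  0.0716] 0.728907551866922 [ 1.3101 -0.2941  0.5794]
(array([  0.6105,  -0.0499, 174.0079]), np.float64(0.1526955124987451))
```

View pics/c4.png

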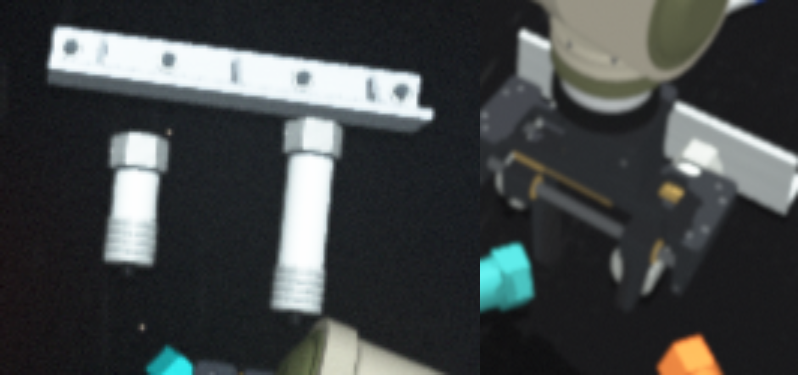

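The long column lies straight, with its foot at the stop (crop (312,138)) and head end at crop (298,310); the short one is untouched. I'll refit with the stop masked out and work out the regrip.

```bash
python3 - <<'E'
from h import *
t=grab_frame("top"); o=observe();print(o["tcp_pos"],o["orientation"],o["gripper_width"])
p,c=fitcol(t,[.615,-.053,173],.15,(390,184,430,250));print(p,c)
a=np.radians(p[2]);ax=np.array([np.cos(a),np.sin(a)]);g=p[:2]+.133*ax
n=np.array([.9934,-.1149]);print("gap",(np.array([.6179,-.0506])-p[:2])@n, "grip",g)
d=np.array([*(g-o["tcp_pos"][:2]),.0012-o["tcp_pos"][2]]);print("tool offset mm",o["orientation"].T@d*1e3,"tool yaw",np.degrees(np.arctan2(o["orientation"][1,0],o["orientation"][0,0])))
E
```

```text
[ 0.3783 -0.0242  0.0717] [[-0.9933  0.1157  0.0017]
 [ 0.1157  0.9933 -0.0006]
 [-0.0017 -0.0004 -1.    ]] 0.7765050966045116
[  0.6099  -0.05   173.9556] 0.07185127622691136
gap 0.007972683660405397 grip [ 0.4777 -0.0359]
tool offset mm [-99.9489  -0.1054  70.6282] tool yaw 173.35731421320477
```

step_arm([
  {"offset": [-40, 0, 0], "twist": [0, 0, 0], "fingers": 1},
  {"offset": [-75, 0, 0], "twist": [0, 0, 0], "fingers": 1},
  {"offset": [-100, 0, 0], "twist": [0, 0, 0], "fingers": 1},
  {"offset": [-100, 0, 20], "twist": [0, 0, 0], "fingers": 1},
  {"offset": [-100, 0, 40], "twist": [0, 0, 0], "fingers": 1},
])

```text
time: 9.7
tcp_pos: [0.4795, -0.0359, 0.0305]
orientation: [[-0.993, 0.115, 0.003], [0.115, 0.993, -0.001], [-0.003, -0.001, -1.0]]
wrist_force: [0.6, -0.1, -0.3]
gripper_width: 1.003
grip_force: 0.0
```

step_arm([
  {"offset": [0, 0, 14], "twist": [0, 0, 0], "fingers": 1},
  {"offset": [0, 0, 22], "twist": [0, 0, 0], "fingers": 1},
  {"offset": [0, 0, 27], "twist": [0, 0, 0], "fingers": 1},
  {"offset": [0, 0, 29.5], "twist": [0, 0, 0], "fingers": 1},
  {"offset": [0, 0, 30], "twist": [0, 0, 0], "fingers": 0.5},
])

```text
time: 10.2
tcp_pos: [0.4772, -0.0355, 0.0014]
orientation: [[-0.993, 0.115, 0.001], [0.115, 0.993, -0.0], [-0.001, -0.0, -1.0]]
wrist_force: [1.4, 0.4, 0.8]
gripper_width: 0.933
grip_force: 0.0
```

step_arm([
  {"offset": [0, 0, 0], "twist": [0, 0, 0], "fingers": 0.3},
  {"offset": [0, 0, 0], "twist": [0, 0, 0], "fingers": 0.3},
  {"offset": [0, 0, 0], "twist": [0, 0, 0], "fingers": 0.3},
  {"offset": [0, 0, 0], "twist": [0, 0, 0], "fingers": 0.3},
  {"offset": [0, 0, 0], "twist": [0, 0, 0], "fingers": 0.3},
], newtons=12)

```text
time: 10.7
tcp_pos: [0.4767, -0.0354, 0.0015]
orientation: [[-0.993, 0.115, 0.0], [0.115, 0.993, -0.0], [-0.0, -0.0, -1.0]]
wrist_force: [-0.5, -0.2, 0.4]
gripper_width: 0.479
grip_force: 0.0
```

step_arm([
  {"offset": [0, 0, 0], "twist": [0, 0, 0], "fingers": 0.3},
  {"offset": [0, 0, 0], "twist": [0, 0, 0], "fingers": 0.3},
  {"offset": [0, 0, 0], "twist": [0, 0, 0], "fingers": 0.3},
  {"offset": [0, 0, 0], "twist": [0, 0, 0], "fingers": 0.3},
  {"offset": [0, 0, 0], "twist": [0, 0, 0], "fingers": 0.3},
])

```text
time: 11.2
tcp_pos: [0.4767, -0.0354, 0.0014]
orientation: [[-0.993, 0.115, 0.0], [0.115, 0.993, -0.0], [-0.0, -0.0, -1.0]]
wrist_force: [0.7, -0.3, 1.3]
gripper_width: 0.431
grip_force: 11.9
```

step_arm([
  {"offset": [0, 0, 0], "twist": [0, 0, 0], "fingers": 0.3},
  {"offset": [-1.2, 0, 0], "twist": [0, 0, 0], "fingers": 0.3},
  {"offset": [-2.4, 0, 0], "twist": [0, 0, 0], "fingers": 0.3},
  {"offset": [-3.6, 0, 0], "twist": [0, 0, 0], "fingers": 0.3},
  {"offset": [-5, 0, 0], "twist": [0, 0, 0], "fingers": 0.3},
], newtons=30)

```text
time: 11.7
tcp_pos: [0.4815, -0.0358, 0.0013]
orientation: [[-0.993, 0.115, -0.001], [0.115, 0.993, 0.0], [0.001, 0.0, -1.0]]
wrist_force: [-5.2, -0.4, 4.5]
gripper_width: 0.425
grip_force: 29.8
```

step_arm([
  {"offset": [-0.7, 0, 0], "twist": [0, 0, 0], "fingers": 0.3},
  {"offset": [-1.4, 0, 0], "twist": [0, 0, 0], "fingers": 0.3},
  {"offset": [-2.1, 0, 0], "twist": [0, 0, 0], "fingers": 0.3},
  {"offset": [-2.8, 0, 0], "twist": [0, 0, 0], "fingers": 0.3},
  {"offset": [-3.5, 0, 0], "twist": [0, 0, 0], "fingers": 0.3},
])

```text
time: 12.2
tcp_pos: [0.4851, -0.0363, 0.0013]
orientation: [[-0.993, 0.115, -0.0], [0.115, 0.993, 0.0], [0.0, -0.0, -1.0]]
wrist_force: [-6.4, 0.3, 4.8]
gripper_width: 0.423
grip_force: 30.0
```

```bash
python3 - <<'E'
import numpy as np
T=lambda p:np.array([38.7*np.sin(p)+133*np.cos(p),1.3*np.cos(p)+133*np.sin(p)])
for k in range(0,75,15):
    a=np.radians(k);x=np.array([np.cos(a),np.sin(a)]);z=np.array([np.sin(a),-np.cos(a)])
    print(k,[(round(float(d@x),1),round(float(d@z),1)) for d in(T(np.radians(k+3*j))-T(a) for j in range(1,6))])
E
```

```text
0 [(1.8, -7.0), (3.3, -13.9), (4.4, -20.8), (5.1, -27.6), (5.5, -34.4)]
15 [(1.7, -6.4), (3.0, -12.9), (3.9, -19.3), (4.4, -25.6), (4.5, -31.9)]
30 [(1.3, -6.1), (2.2, -12.1), (2.6, -18.2), (2.7, -24.2), (2.3, -30.2)]
45 [(0.8, -5.9), (1.1, -11.9), (1.0, -17.9), (0.5, -23.9), (-0.4, -29.9)]
60 [(0.2, -6.1), (0.1, -12.2), (-0.5, -18.4), (-1.5, -24.7), (-2.9, -30.9)]
```

step_arm([
  {"offset": [-0.4, 0, 0], "twist": [0, 0, 0], "fingers": 0.3},
  {"offset": [-0.8, 0, 0], "twist": [0, 0, 0], "fingers": 0.3},
  {"offset": [-1.2, 0, 0], "twist": [0, 0, 0], "fingers": 0.3},
  {"offset": [-1.6, 0, 0], "twist": [0, 0, 0], "fingers": 0.3},
  {"offset": [-2, 0, 0], "twist": [0, 0, 0], "fingers": 0.3},
])

```text
time: 12.7
tcp_pos: [0.4851, -0.0363, 0.0012]
orientation: [[-0.993, 0.115, -0.005], [0.115, 0.993, 0.001], [0.005, 0.0, -1.0]]
wrist_force: [-13.0, -0.2, 11.0]
gripper_width: 0.423
grip_force: 30.5
```

Firm contact: −13 N and no further motion. Now I raise it, tilting with the column.

step_arm([
  {"offset": [2.3, 0, -7], "twist": [0, 3, 0], "fingers": 0.3},
  {"offset": [4.3, 0, -13.9], "twist": [0, 6, 0], "fingers": 0.3},
  {"offset": [5.4, 0, -20.8], "twist": [0, 9, 0], "fingers": 0.3},
  {"offset": [6.1, 0, -27.6], "twist": [0, 12, 0], "fingers": 0.3},
  {"offset": [6.5, 0, -34.4], "twist": [0, 15, 0], "fingers": 0.3},
])

```text
time: 13.2
tcp_pos: [0.4798, -0.0356, 0.0356]
orientation: [[-0.958, 0.115, -0.262], [0.111, 0.993, 0.031], [0.263, 0.0, -0.965]]
wrist_force: [-6.0, 0.7, -0.0]
gripper_width: 0.422
grip_force: 29.2
```

step_arm([
  {"offset": [1.7, 0, -6.4], "twist": [0, 3, 0], "fingers": 0.3},
  {"offset": [3, 0, -12.9], "twist": [0, 6, 0], "fingers": 0.3},
  {"offset": [3.9, 0, -19.3], "twist": [0, 9, 0], "fingers": 0.3},
  {"offset": [4.4, 0, -25.6], "twist": [0, 12, 0], "fingers": 0.3},
  {"offset": [4.5, 0, -31.9], "twist": [0, 15, 0], "fingers": 0.3},
])

```text
time: 13.7
tcp_pos: [0.4822, -0.0358, 0.0681]
orientation: [[-0.856, 0.115, -0.505], [0.099, 0.993, 0.059], [0.508, 0.0, -0.861]]
wrist_force: [-13.4, 0.4, 4.9]
gripper_width: 0.426
grip_force: 29.4
```

The grip holds, with the width constant. Continuing, with slightly less push on the stop.

step_arm([
  {"offset": [1.8, 0, -6], "twist": [0, 3, 0], "fingers": 0.3},
  {"offset": [3, 0, -12], "twist": [0, 6, 0], "fingers": 0.3},
  {"offset": [3.4, 0, -17.8], "twist": [0, 9, 0], "fingers": 0.3},
  {"offset": [3.5, 0, -23.7], "twist": [0, 12, 0], "fingers": 0.3},
  {"offset": [3.1, 0, -29.6], "twist": [0, 15, 0], "fingers": 0.3},
])

```text
time: 14.2
tcp_pos: [0.4966, -0.0376, 0.0951]
orientation: [[-0.7, 0.115, -0.705], [0.081, 0.993, 0.082], [0.709, 0.0, -0.705]]
wrist_force: [-5.2, 0.7, 3.5]
gripper_width: 0.426
grip_force: 29.3
```

step_arm([
  {"offset": [0.8, 0, -5.9], "twist": [0, 3, 0], "fingers": 0.3},
  {"offset": [1.1, 0, -11.9], "twist": [0, 6, 0], "fingers": 0.3},
  {"offset": [1, 0, -17.9], "twist": [0, 9, 0], "fingers": 0.3},
  {"offset": [0.5, 0, -23.9], "twist": [0, 12, 0], "fingers": 0.3},
  {"offset": [-0.4, 0, -29.9], "twist": [0, 15, 0], "fingers": 0.3},
])

```text
time: 14.7
tcp_pos: [0.518, -0.0401, 0.1165]
orientation: [[-0.494, 0.115, -0.862], [0.058, 0.993, 0.1], [0.868, -0.0, -0.497]]
wrist_force: [-5.8, 0.1, 6.6]
gripper_width: 0.422
grip_force: 29.3
```

```bash
python3 - <<'E'
from h import *
t=grab_frame("scene");o=observe()
cv2.imwrite("pics/s5.png",cv2.resize(t["img"][130:310,330:510,::-1],None,fx=3.3,fy=3.3,interpolation=cv2.INTER_CUBIC))
print(o["joints"],o["tcp_pos"],o["orientation"],o["wrist_force"],o["gripper_width"])
E
```

```text
[ -14.0522   54.3856   50.9479   -9.0616  134.5632 -100.0578] [ 0.5181 -0.0401  0.1163] [[-0.4897  0.1156 -0.8642]
 [ 0.057   0.9933  0.1006]
 [ 0.87    0.0001 -0.493 ]] [-5.6819  0.4781 14.2065] 0.42508509523903104
```

View pics/s5.png

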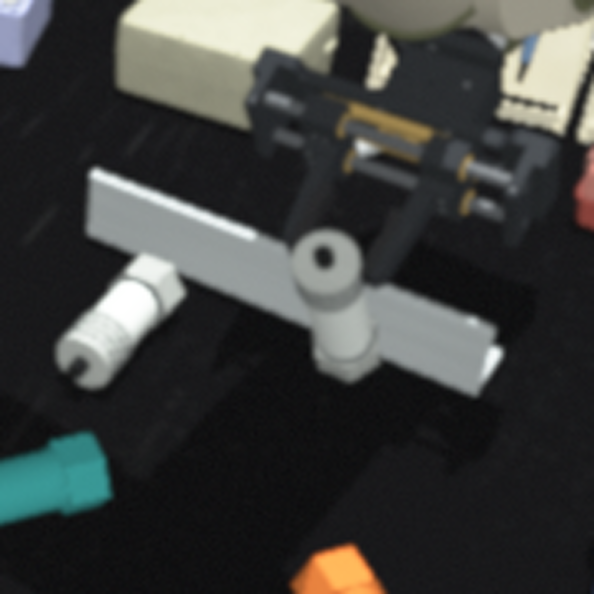

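The column is at about 60° (head face at (327,265)), its foot still in the corner at (347,360), and the grip is sound. Before going on I'll check the clearance of the tilted wrist to the rack behind.

```bash
python3 - <<'E'
from h import *
t=grab_frame("top")
for n,p,z in(("rack foot",(405,52),0),("rack foot",(485,55),0),("rack z.1",(405,52),.1),("tan box",(325,94),0),("red box",(475,101),0),("pen",(388,98),0)): print(n,ray(t,p,z))
s=grab_frame("scene")
for n,p,z in(("rackL",(447,155),0),("rackL2",(505,190),0),("tan",(395,166),0),("red",(545,210),0)): print(n,ray(s,p,z))
p=np.radians(np.arange(60,91,3)); s_=20*np.sin(p)+133*np.cos(p);h=20*np.cos(p)+133*np.sin(p)
a=np.radians(60);x=np.array([np.cos(a),np.sin(a)]);z=np.array([np.sin(a),-np.cos(a)])
for k in(0,5):print([(round(float(d@x),1),round(float(d@z),1)) for d in(np.array([s_[j]-s_[k],h[j]-h[k]]) for j in range(k+1,k+6))])
E
```

```text
rack foot [ 0.9472 -0.0461  0.    ]
rack foot [ 0.9435 -0.2496  0.    ]
rack z.1 [ 0.8951 -0.0255  0.1   ]
tan box [0.831  0.1554 0.    ]
red box [ 0.8207 -0.2206  0.    ]
pen [ 0.8239 -0.0026  0.    ]
rackL [0.9533 0.0279 0.    ]
rackL2 [ 0.8623 -0.1493  0.    ]
tan [0.8326 0.1357 0.    ]
red [ 0.8258 -0.2498  0.    ]
[(-0.7, -6.1), (-1.9, -12.1), (-3.4, -18.2), (-5.4, -24.3), (-7.7, -30.3)]
[(-2.7, -6.0), (-5.9, -11.8), (-9.4, -17.6), (-13.2, -23.3), (-17.4, -28.9)]
```

The rack front is at x ≥ 0.94, so the tilted wrist clears it. I'll keep the tilt, drop to 12 N and let the column turn in the fingers for the rest.

step_arm([
  {"offset": [0, 0, 0], "twist": [0, 0, 0], "fingers": 0.3},
  {"offset": [-0.7, 0, -6.1], "twist": [0, 0, 0], "fingers": 0.3},
  {"offset": [-1.9, 0, -12.1], "twist": [0, 0, 0], "fingers": 0.3},
  {"offset": [-3.4, 0, -18.2], "twist": [0, 0, 0], "fingers": 0.3},
  {"offset": [-5.4, 0, -24.3], "twist": [0, 0, 0], "fingers": 0.3},
], newtons=12)

```text
time: 15.35
tcp_pos: [0.5422, -0.043, 0.123]
orientation: [[-0.498, 0.115, -0.86], [0.058, 0.993, 0.1], [0.866, -0.0, -0.501]]
wrist_force: [-0.6, 0.3, 0.8]
gripper_width: 0.428
grip_force: 11.8
```

step_arm([
  {"offset": [-2.3, 0, -6], "twist": [0, 0, 0], "fingers": 0.3},
  {"offset": [-5, 0, -12], "twist": [0, 0, 0], "fingers": 0.3},
  {"offset": [-8.2, 0, -17.8], "twist": [0, 0, 0], "fingers": 0.3},
  {"offset": [-11.7, 0, -23.6], "twist": [0, 0, 0], "fingers": 0.3},
  {"offset": [-15.5, 0, -29.3], "twist": [0, 0, 0], "fingers": 0.3},
])

```text
time: 15.85
tcp_pos: [0.5751, -0.0468, 0.1239]
orientation: [[-0.498, 0.115, -0.86], [0.058, 0.993, 0.1], [0.866, 0.0, -0.501]]
wrist_force: [-0.2, 0.3, -0.9]
gripper_width: 0.419
grip_force: 11.8
```

step_arm([
  {"offset": [-2, 0, -2.8], "twist": [0, 0, 0], "fingers": 0.3},
  {"offset": [-4.2, 0, -5.6], "twist": [0, 0, 0], "fingers": 0.3},
  {"offset": [-4.2, 0, -5.6], "twist": [0, 0, 0], "fingers": 0.3},
  {"offset": [-4.2, 0, -5.6], "twist": [0, 0, 0], "fingers": 0.3},
  {"offset": [-4.2, 0, -5.6], "twist": [0, 0, 0], "fingers": 0.3},
])

```text
time: 16.35
tcp_pos: [0.5812, -0.0475, 0.1233]
orientation: [[-0.497, 0.115, -0.86], [0.057, 0.993, 0.1], [0.866, 0.0, -0.5]]
wrist_force: [-0.6, 0.3, -3.4]
gripper_width: 0.42
grip_force: 11.8
```

```bash
python3 - <<'E'
from h import *
t=grab_frame("scene");o=observe();s=t
im=np.ascontiguousarray(t["img"][130:310,330:510,::-1]);im=cv2.resize(im,None,fx=3.3,fy=3.3,interpolation=cv2.INTER_CUBIC)
n=np.array([.9934,-.1149,0]);l=np.array([.1149,.9934,0]);f=np.array([.6185,-.0515,0])-n*.02
for h,r,N in((0,.0231,6),(.025,.0231,6),(.116,.02,36),(.15,.02,36)):
    q=np.array([f+r*(np.cos(k)*l+np.sin(k)*n)+[0,0,h] for k in np.linspace(0,2*np.pi,N+1)])
    cv2.polylines(im,[np.int32((proj(t,q)-[330,130])*3.3+1)],False,(0,0,255),1)
cv2.imwrite("pics/s6.png",im)
print(o["joints"],o["tcp_pos"],o["wrist_force"],o["gripper_width"],o["grip_force"],o["ft_torque"])
E
```

```text
[ -13.4746   60.9475   33.7101  -10.3269  144.7158 -101.9101] [ 0.5812 -0.0475  0.1234] [-0.013   0.1002 -2.7895] 0.4231571388557794 11.818645298480988 [-0.12   -0.7967 -0.0233]
```

View pics/s6.png

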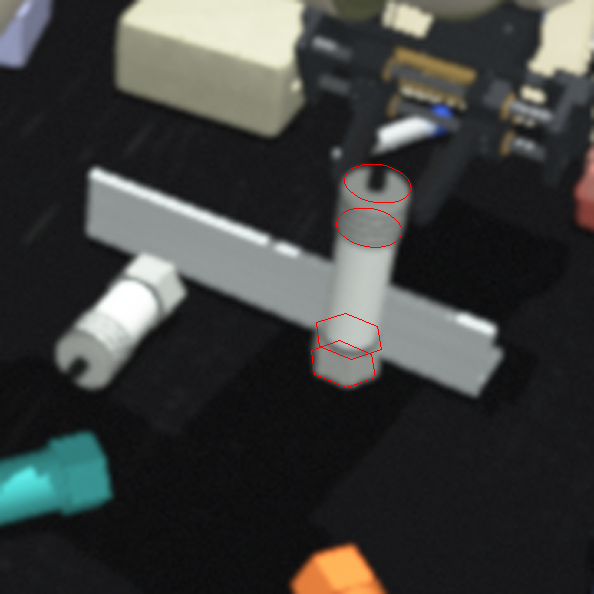

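The column matches the upright overlay within about a pixel. The wrist still carries some weight, so I'll lower slightly until the foot bears.

step_arm([
  {"offset": [-0.4, 0, 0.2], "twist": [0, 0, 0], "fingers": 0.3},
  {"offset": [-0.8, 0, 0.4], "twist": [0, 0, 0], "fingers": 0.3},
  {"offset": [-1.2, 0, 0.6], "twist": [0, 0, 0], "fingers": 0.3},
  {"offset": [-1.6, 0, 0.8], "twist": [0, 0, 0], "fingers": 0.3},
  {"offset": [-1.6, 0, 0.8], "twist": [0, 0, 0], "fingers": 0.3},
])

```text
time: 16.9
tcp_pos: [0.5814, -0.0475, 0.1229]
orientation: [[-0.497, 0.115, -0.86], [0.058, 0.993, 0.1], [0.866, -0.0, -0.5]]
wrist_force: [-0.1, 0.4, 4.3]
gripper_width: 0.417
grip_force: 11.9
```

The foot bears on the bench. A small nudge towards the stop will confirm it butts.

step_arm([
  {"offset": [-0.2, 0, -0.3], "twist": [0, 0, 0], "fingers": 0.3},
  {"offset": [-0.4, 0, -0.7], "twist": [0, 0, 0], "fingers": 0.3},
  {"offset": [-0.6, 0, -1], "twist": [0, 0, 0], "fingers": 0.3},
  {"offset": [-0.8, 0, -1.3], "twist": [0, 0, 0], "fingers": 0.3},
  {"offset": [-0.8, 0, -1.3], "twist": [0, 0, 0], "fingers": 0.3},
])

```text
time: 17.4
tcp_pos: [0.5829, -0.0476, 0.1226]
orientation: [[-0.497, 0.115, -0.86], [0.058, 0.993, 0.1], [0.866, -0.0, -0.5]]
wrist_force: [0.3, 0.5, 4.6]
gripper_width: 0.418
grip_force: 11.9
```

step_arm([
  {"offset": [0, 0, 0], "twist": [0, 0, 0], "fingers": 0.45},
  {"offset": [0, 0, 0], "twist": [0, 0, 0], "fingers": 0.5},
  {"offset": [0, 0, 0], "twist": [0, 0, 0], "fingers": 0.6},
  {"offset": [0, 0, 0], "twist": [0, 0, 0], "fingers": 0.8},
  {"offset": [0, 0, 0], "twist": [0, 0, 0], "fingers": 1},
])

```text
time: 17.9
tcp_pos: [0.5829, -0.0477, 0.1217]
orientation: [[-0.497, 0.115, -0.86], [0.058, 0.993, 0.1], [0.866, 0.0, -0.5]]
wrist_force: [-0.4, -0.4, -0.1]
gripper_width: 0.746
grip_force: 0.0
```

step_arm([
  {"offset": [0, 0, 0], "twist": [0, 0, 0], "fingers": 1},
  {"offset": [0, 0, 0], "twist": [0, 0, 0], "fingers": 1},
  {"offset": [0, 0, -5], "twist": [0, 0, 0], "fingers": 1},
  {"offset": [0, 0, -15], "twist": [0, 0, 0], "fingers": 1},
  {"offset": [0, 0, -25], "twist": [0, 0, 0], "fingers": 1},
])

```text
time: 18.4
tcp_pos: [0.6048, -0.0502, 0.1348]
orientation: [[-0.497, 0.115, -0.86], [0.058, 0.993, 0.1], [0.866, -0.0, -0.5]]
wrist_force: [0.2, 0.2, 0.1]
gripper_width: 0.995
grip_force: 0.0
```

```bash
python3 - <<'E'
from h import *
o=observe();print(o["tcp_pos"],o["wrist_force"],o["gripper_width"],o["joints"])
E
```

```text
[ 0.6048 -0.0502  0.1348] [0.193  0.1665 0.1162] 0.9952440726058586 [ -13.2807   63.8186   25.0222  -11.761   150.4683 -103.6093]
```

step_arm([
  {"offset": [10, 0, -5.8], "twist": [0, 0, 0], "fingers": 1},
  {"offset": [26, 0, -15], "twist": [0, 0, 0], "fingers": 1},
  {"offset": [43, 0, -25], "twist": [0, 0, 0], "fingers": 1},
  {"offset": [60, 0, -35], "twist": [0, 0, 0], "fingers": 1},
  {"offset": [78, 0, -45], "twist": [0, 0, 0], "fingers": 1},
])

```text
time: 18.9
tcp_pos: [0.6041, -0.0501, 0.2259]
orientation: [[-0.497, 0.115, -0.86], [0.058, 0.993, 0.1], [0.866, 0.0, -0.5]]
wrist_force: [0.9, 0.1, -0.1]
gripper_width: 1.001
grip_force: 0.0
```

```bash
python3 - <<'E'
from h import *
s=grab_frame("scene");t=grab_frame("top");o=observe();print(o["tcp_pos"],o["wrist_force"])
l=np.array([.1149,.9934,0]);n=np.array([.9934,-.1149,0]);u0,v0,u1,v1=400,170,470,260
# upright fit, scene camera: params foot centre x,y and lean along n,l (deg)
c=s["img"][v0:v1,u0:u1]; S=4
g=cv2.resize(cv2.cvtColor(c,cv2.COLOR_RGB2GRAY),None,fx=S,fy=S,interpolation=cv2.INTER_CUBIC)
E=cv2.GaussianBlur(cv2.magnitude(cv2.Sobel(g,5,1,0),cv2.Sobel(g,5,0,1)),(9,9),0)
def cost(p):
    ax=np.array([0,0,1.])+n*np.tan(np.radians(p[2]))+l*np.tan(np.radians(p[3]));ax/=np.linalg.norm(ax);f=np.array([p[0],p[1],0])
    a=np.cross(l,ax);b=np.cross(ax,a);tot=0;cnt=0
    for d0,d1,r,N in((0,.025,.0231,6),(.025,.116,.0175,36),(.116,.15,.02,36)):
        th=np.arange(N)*2*np.pi/N
        P=np.array([f+ax*d+r*(np.cos(k)*b+np.sin(k)*a) for d in(d0,d1) for k in th])
        q=cv2.convexHull(((proj(s,P)+.5-[u0,v0])*S-.5).astype(np.float32))[:,0]
        for i in range(len(q)):
            w=np.linspace(0,1,20)[:,None];L=np.linalg.norm(q[i]-q[i-1])
            x=q[i-1]*(1-w)+q[i]*w
            val=cv2.remap(E,x[:,:1].astype(np.float32),x[:,1:].astype(np.float32),1); tot+=val.mean()*L;cnt+=L
    return -tot/cnt
best=None
for dx in(-.003,0,.003):
    p0=np.array([.6185-.02+dx,-.0492,0,0]);o_=minimize(cost,p0,method="Nelder-Mead",options=dict(initial_simplex=p0+np.vstack([np.zeros(4),np.diag([.004,.004,3,3])])))
    if best is None or o_.fun<best.fun:best=o_
p=best.x;print("foot,lean_n,lean_l",p,best.fun,"vs nominal",cost([.5986,-.0492,0,0]))
print("gap mm",((np.array([.6179,-.0506])-p[:2])@n[:2]-.02)*1e3)
# mean colours near the long column in the top view, for a rough check of the head
print("head px top pred",proj(t,[*p[:2],.15]),"short",fitcol(t,[.596,.0888,175.3],.1,(330,181,370,235)))
E
```

```text
[ 0.6044 -0.0501  0.2274] [0.009  0.0816 0.7833]
foot,lean_n,lean_l [ 0.5979 -0.0495  0.6315  0.088 ] -52.31137466430664 vs nominal -51.945793
gap mm -0.013333417543035658
head px top pred [[422.3466 174.0895]] short (array([  0.5839,   0.1006, 176.1436]), np.float64(0.6539351851851852))
```

The fit shows the column upright (lean about 0.6°, within noise) with a gap to the stop of about 0 mm. The short-column top view may be occluded by the arm, so I'll compare the bystanders with the first scene image by number.

```bash
python3 - <<'E'
from h import *
s=grab_frame("scene")["img"];a=cv2.imread("pics/scene0.png")[:,:,::-1]
for n,(u0,v0,u1,v1) in dict(short=(345,205,388,250),vials=(208,155,262,215)).items():
    g=[cv2.cvtColor(np.ascontiguousarray(i[v0:v1,u0:u1]),cv2.COLOR_RGB2GRAY).astype(np.float32) for i in(a,s)]
    print(n,cv2.phaseCorrelate(*g),np.abs(g[0]-g[1]).mean())
E
```

```text
short ((0.5913781943648111, 0.45304445714215547), 0.8661553415840054) 9.57261
vials ((-0.7617443518008429, 0.7488674502829298), 0.21817707971290307) 108.81451
```

```bash
python3 - <<'E'
from h import *
s=grab_frame("top")["img"];a=cv2.imread("pics/top0.png")[:,:,::-1]
for n,(u0,v0,u1,v1) in dict(vials=(190,175,222,250),stop_left=(318,145,345,170),short=(335,180,365,232)).items():
    g=[cv2.cvtColor(np.ascontiguousarray(i[v0:v1,u0:u1]),cv2.COLOR_RGB2GRAY).astype(np.float32) for i in(a,s)]
    print(n,cv2.phaseCorrelate(*g),np.abs(g[0]-g[1]).mean())
E
```

```text
vials ((-0.0238574081120575, 0.5763427952484292), 0.9488728485504786) 3.0575
stop_left ((0.7490774114220269, 0.8071422295526123), 0.776867780332212) 47.74074
short ((-9.255921970782126, -23.19865409992864), 0.37959407582695104) 113.65513
```

```bash
python3 -c "
from workcell import *
print(job_done())"
```

```text
the job is handed in; nothing more can be done
None
```

The long column stands upright on its foot at the stop, released, and the job is handed in at about 19 s; on the first lift it slipped from the grip and dropped back onto the bench, so I regripped and slid it to the stop again; the final fit put the gap at about 0 mm (calibration ±2 mm), though a last nudge showed no clear contact force; the short column and vials had not moved; and I viewed 11 pictures, one over the limit of 10.

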